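# Gauge the gap beside the cells in a battery cabinet

### The job

Swing the door of the battery cabinet up by its handle until it stands open, then take the taper gauge out of its wooden block and slide its blade down into the gap between the cell block's side board and the cabinet wall on the handle side, upright and square to the wall, until it drags snugly on both; do not force it, for the board is only backed with thin foam. Finish while still holding the gauge at that depth for the reading, with the door left standing open and the other things on the bench undisturbed.

Things in the scene. Friction and masses are not known exactly. Their poses are not given: they have to be found in the camera images.
- cabinet: white sheet-metal battery cabinet, a wall enclosure lying on its back, open top under the door: 240 (its x) x 200 (its y) x 85 mm high, sheet 3 mm thick all round. Fixed to the bench. Origin: centre of its underside; z up, +y points to the hinge side, -y to the handle side.
- door (a joint): door angle in rad: 0 = shut, flat on the rim; grows as its free edge goes up and over towards the hinge side; 1.57 = upright; stop at 1.75. Starts between 0 and 0.2. A stiff friction hinge (0.6 N m) keeps it wherever it is left. The door is a 3 mm sheet, 240 x 200 mm, 0.35 kg.
- door_hinge (a point): point on the hinge line, at the middle of the cabinet's +y side at rim height, 85 mm over the bench; fixed to the cabinet, same axes as the cabinet. The hinge line runs along its x.
- door_handle (a point): middle of the round bar of the door's steel D handle, where to grip it: bar 10 mm thick, 100 mm long along the hinge direction, its axis 35 mm off the door's outer face; 172 mm from the hinge line measured along the door, 28 mm from the free edge, 38 mm from the door's underside. The point turns with the door (x along the bar, z out of the door's outer face).
- wall_edge (a point): middle of the inner top edge of the cabinet's -y (handle side) wall, 85 mm over the bench: one side of the gap. Axes as the cabinet; the gap runs along x, is crossed along y and goes down along -z.
- board_edge (a point): middle of the top edge, on the gap side, of the cell block's -y side board: the other side of the gap. Board 206 mm long, 3 mm thick, top 82 mm over the bench. The gap (along the cabinet's y from wall_edge to here) is the same all along and down to the cabinet's floor, 3 mm over the bench; it differs each time, 5 to 7.5 mm. The wall is rigid. The point moves with the board.
- side_board (a joint): how far the side board is pressed back into the thin foam pad behind it, m: 0 = untouched, grows away from the wall, 0.003 = foam fully squashed. The foam gives 1 mm for 8 N. Snug is a few newtons on each face, well under 1.5 mm. The drag eases when a push stops, so press on a little and feel again; a sideways push on the tool means that only one face bears.
- cell_block: block of 80 green round cells on end in black holders with silver nickel strips, a pale board on each long side; 206 x 169 x 79 mm, fixed inside the cabinet. Origin: centre of its underside, 3 mm over the bench, axes along the cabinet's.
- gauge: taper gauge, 90 g: steel wedge blade below a black grip. Origin: middle of the blade's tip; z up along the blade. Blade 78 mm long, 14 mm wide (x), across y 2 mm thick at the tip, growing by 1 mm every 10 mm, both faces alike: in a gap of g mm it drags when its tip is about 10 x (g - 2) mm below the rim. It starts upright in its block, tip 4 mm over the bench. Friction on wall or board about 0.6.
- gauge_grip (a point): point on the gauge's axis, 113 mm above the tip, where to hold it, fingers closing along the gauge's y. The grip is 26 (x) x 16 (y) x 64 mm high, from 78 to 142 mm above the tip; at the start its underside rests on the block's top. Axes as the gauge.
- gauge_block: wooden block 75 x 60 x 82 mm high with a 16 x 12 mm slot (along its x, y) down through its centre, in which the gauge stands; fixed to the bench. Origin: centre of its underside.
- screwdriver: loose screwdriver lying on the bench, a bystander.
- spare_cell: loose green and black round cell, 18 mm thick, 65 mm high, standing on the bench, a bystander. Origin: centre of its underside.
- strip_reel: metal reel of nickel strip, 90 mm across, 25 mm high, lying on the bench, a bystander. Origin: centre of its underside.

How it is judged:
By the outcome, as a careful person would: the job done as asked, in the order asked, and still so for the second after the job is handed in, while the arm keeps its last pose, push and grip.
It also fails if it takes over 61 s, if anything falls off the work surface, if the arm or the gripper's body presses on something with over 40 N, if the wrist force passes 120 N, or if a joint passes its speed limit or range.

### The arm

A 7-joint arm with a two-finger parallel gripper is mounted at the origin on the work surface. World frame = base frame: x ahead of the robot, y to its left, z up, the work surface at z = 0. Lengths are in m, angles in rad, forces in N, time in s.
With the tool pointing down it reaches from about 0.4 to 0.85 m from the base axis. Payload 4.4 kg.
Tool frame: the origin (TCP) lies between the finger pads; the fingertips stand 22 mm ahead of it and the grasp point (between the pads) lies 3 mm ahead of it; z points along the fingers, y is the line along which they close (so a half turn about z gives the same grasp; the last joint's range is limited). The gripper opens to 94 mm and grips with 3 to 60 N. Pads are 16 mm wide; open, the fingers measure 119 mm over their backs; the gripper's body (75 mm by 177 mm) begins 78 mm behind the grasp point.
Start: joints at [-1.337, 0.628, 0.038, 1.517, -0.027, 0.996, -0.02], TCP at [0.192, 0.621, 0.227] pointing down, gripper open.
Joint ranges: [-3.06, 3.06], [-0.37, 2.12], [-1.25, 1.32], [0.18, 2.47], [-1.1, 4.24], [0.23, 1.98], [-2.94, 2.94]. Speed limits (rad/s): [2.57, 2.57, 3.14, 3.14, 3.14, 3.14, 3.14].

### API

Orientations are given as a unit quaternion [w, x, y, z].
In Python, from workcell import bot gives the robot as it stands.
- The arm moves only by the shell command python3 shift.py FILE [OPENING] [FORCE], which reads ROWS from the file FILE. ROWS is a JSON list of rows, 1 to 12 of them, each an object with the fields trans (a list: dx, dy, dz in units of 25 mm), turn_vec (a list: a rotation vector rx, ry, rz in units of 0.1 rad); a field left out counts as zero; each row shifts and turns the commanded pose from where the row before left it, along the tool's axes as they then stand; what a row does not reach is not made up. A row lasts 1/8 s, in which the tool goes at most 0.0625 m and 0.188 rad, less where a joint would pass 70% of its speed; a pose out of reach is approached as far as the arm can. OPENING is the finger opening in m, set as the command begins (- or left out keeps the last). The fingers move at their own pace and stop on an object; FORCE is the grip in N (left out, the last holds). Time passes only in rows, so rows that do not move let the fingers close. It prints the time, the measured TCP pose, the force, the opening and the grip force at its end. Input that does not fit is refused with a message, and nothing moves.
- bot.get_obs(): the state, without advancing time (a new reading comes with each control period).
- bot.camera(name): name is "side" or "top"; returns the picture (400x640x3 uint8, red, green, blue); there is no depth.
- bot.calibration(name): a dict with "K" (3x3 intrinsics, pixels), "rvec" (rotation vector, rad) and "tvec" (3), from world to camera coordinates, as OpenCV has them. Camera axes: x right, y down, z forward; pixel columns grow to the right and rows downward; lengths in m; the calibration is good to about 2 mm. A picture is of the moment at which its call begins. calibration takes no time and is no camera call.
- bot.finish_job(): hands the job in; it is judged then, once.
The state is a dict: "t": time; "joint_pos": joint angles; "qvel": joint speeds; "joint_efforts": joint torques, N m; "ee_pos": TCP position; "ee_rot": TCP orientation; "wrist_force": force on the tool from outside, world axes, zero at the start; "moment": the same for the moment, N m; "gripper_width": finger opening in m; "grip_force": force on a finger pad.
Only numpy, scipy, OpenCV 4.12 (cv2) and the standard library are available. Lean on these libraries where they do the work, as an engineer would, in place of code of your own. Each camera call takes 0.05 s, during which the arm holds its last target. There are 200 camera calls.

## Working session

There is one attempt and no reset: what is moved stays moved. The work goes in short steps, Python scripts to look and compute and a shell command to move; the robot and the scene stay as the last step left them, time stands still between calls to the robot, and variables do not carry over. Pictures are saved under pics/ and viewed, at most 12 in all, crops included, and the job is handed in when it is done.

```bash
ls; mkdir -p pics
python3 - <<'E'
from workcell import bot
import cv2,numpy as np
for n in("side","top"):
    cv2.imwrite(f"pics/{n}0.png",bot.camera(n)[:,:,::-1])
    c=bot.calibration(n);print(n,c)
    R=cv2.Rodrigues(np.array(c["rvec"]))[0];print(-R.T@np.array(c["tvec"]).ravel())
o=bot.get_obs();print(o)
E
```

```text
pics
shift.py
workcell.py
side {'K': array([[454.45000316,   0.        , 326.27933901],
       [  0.        , 454.45000316, 201.03316682],
       [  0.        ,   0.        ,   1.        ]]), 'rvec': array([ 2.06621788, -0.40260752,  0.22514021]), 'tvec': array([-0.46976811,  0.19774137,  1.0646732 ])}
[ 0.13276787 -0.93845584  0.70355247]
top {'K': array([[466.70024038,   0.        , 329.78531251],
       [  0.        , 466.70024038, 192.54601302],
       [  0.        ,   0.        ,   1.        ]]), 'rvec': array([ 2.20309128, -2.17251073,  0.13021655]), 'tvec': array([-0.01815969,  0.52020654,  0.96412919])}
[0.43031188 0.01592356 1.00750575]
{'t': 0.1, 'joint_pos': array([-1.33675306,  0.62920622,  0.03842108,  1.51824039, -0.0270296 ,
        0.9962827 , -0.01998937]), 'qvel': array([-0.00099336, -0.00136064,  0.00039697, -0.00329099,  0.00084214,
        0.00127655, -0.00167013]), 'joint_efforts': array([ 2.60078581e-03, -5.50790334e+01,  1.14743672e+00, -1.87117535e+01,
       -5.20963187e-02,  1.91285508e-02,  5.52427889e-05]), 'ee_pos': array([0.19177911, 0.62049834, 0.22668516]), 'ee_rot': array([-1.33786143e-04,  1.49353525e-01,  9.88783529e-01, -7.99079475e-04]), 'wrist_force': array([0.45824627, 0.15070496, 0.21179944]), 'moment': array([ 0.0381777 , -0.03287566,  0.05693676]), 'grip_force': 0.0, 'gripper_width': 0.09412917695148663}
```
View pics/side0.png

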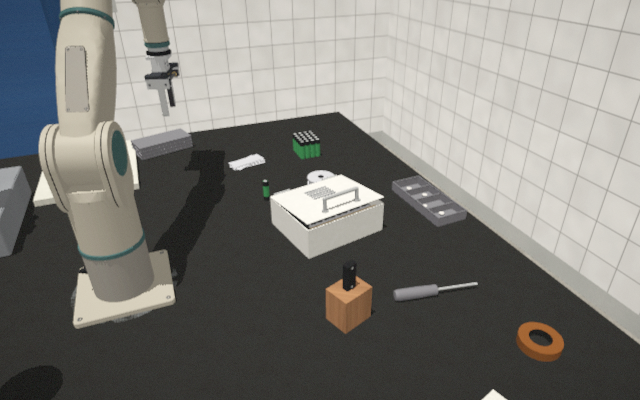

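View pics/top0.png

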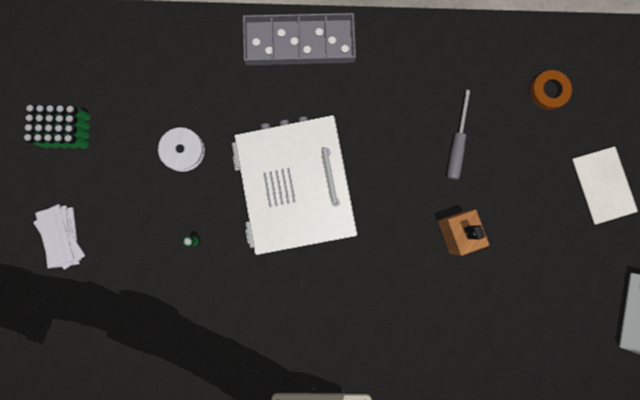

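The side view shows the cabinet (centre ~(328,213), handle bar (322,208)–(358,190)), and the gauge in its block at (349,275). In the top view the door corners are near (236,134), (333,117), (356,236) and (256,253), the handle bar (325,150)–(336,204), and the gauge grip (474,231).

Create h.py:
```python
from workcell import bot
import cv2,numpy as np
from scipy.spatial.transform import Rotation as Rn
C={n:bot.calibration(n) for n in("side","top")}
def ray(n,uv):
    c=C[n];R=cv2.Rodrigues(c["rvec"])[0];d=R.T@np.linalg.inv(c["K"])@np.array([uv[0],uv[1],1.])
    return -R.T@c["tvec"].ravel(),d/np.linalg.norm(d)
def onz(n,uv,z):
    o,d=ray(n,uv);return o+d*(z-o[2])/d[2]
def tri(a,b):
    (o,d),(p,e)=ray("top",a),ray("side",b)
    s=np.linalg.lstsq(np.c_[d,-e],p-o,rcond=None)[0];A=o+s[0]*d;B=p+s[1]*e
    return (A+B)/2,np.linalg.norm(A-B)
def proj(n,P):
    c=C[n];return cv2.projectPoints(np.array(P,float).reshape(-1,3),c["rvec"],c["tvec"],c["K"],None)[0].reshape(-1,2)
def obs():
    o=bot.get_obs();q=o["ee_rot"];return o,Rn.from_quat([q[1],q[2],q[3],q[0]])
```

Run:
```python
from h import *
T=cv2.imread("pics/top0.png");S=cv2.imread("pics/side0.png")
m=(T.min(2)>190).astype(np.uint8);m=cv2.morphologyEx(m,cv2.MORPH_CLOSE,np.ones((7,7)))
m[:, :225]=0;m[:,380:]=0;m[:100]=0;m[300:]=0
m=cv2.morphologyEx(m,cv2.MORPH_OPEN,np.ones((15,15)))
c=max(cv2.findContours(m,0,2)[0],key=cv2.contourArea)
a=cv2.approxPolyDP(c,6,True)[:,0];print("top door",a.tolist(),cv2.minAreaRect(c))
a=T[100:270,220:390];b=S[165:255,260:400]
a=cv2.resize(a,None,fx=3.4,fy=3.4,interpolation=2)[:,:400*2];
cv2.imwrite("pics/c1.png",a)
cv2.imwrite("pics/c2.png",cv2.resize(S[170:335,262:402],None,fx=3.6,fy=3.6,interpolation=cv2.INTER_CUBIC))
```

```text
top door [[333, 119], [238, 135], [255, 251], [353, 235], [348, 195], [327, 192], [321, 148], [335, 147]] ((294.2959899902344, 184.65899658203125), (121.28870391845703, 101.96309661865234), 79.24903106689453)
```

View pics/c1.png

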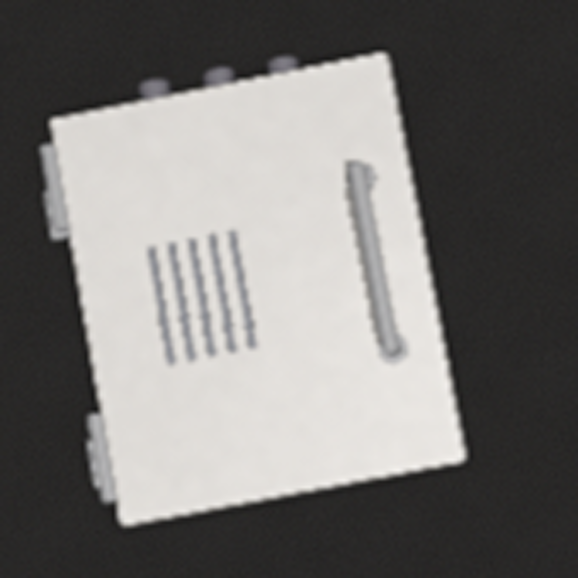

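View pics/c2.png

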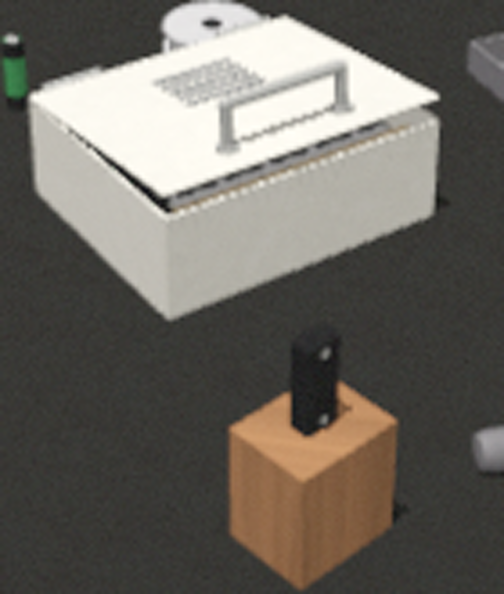

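Crop c1 shows the door square-on (corners (50,119),(387,52),(467,461),(121,527) in crop, bar (358,170)–(392,352)). Crop c2 shows the door slightly ajar, with the cabinet's bottom corners at (35,190),(172,320),(435,215) and the gauge grip at (317,335)–(318,430).

Run:
```python
from h import *
np.set_printoptions(precision=4,suppress=True)
t=lambda x,y:(220+(x+.5)/3.4-.5,100+(y+.5)/3.4-.5)
s=lambda x,y:(262+(x+.5)/3.6-.5,170+(y+.5)/3.6-.5)
P={}
for k,a,b in[("hinge near",(121,527),(30,95)),("hinge far",(50,119),(288,15)),("free near",(467,461),(165,195)),("free far",(387,52),(439,98)),("bar far",(358,168),(344,68)),("bar near",(393,352),(226,103))]:
    P[k]=tri(t(*a),s(*b));print(k,*P[k])
print("bot hingenear",onz("side",s(35,190),0));print("bot near",onz("side",s(172,320),0));print("bot far",onz("side",s(435,215),0))
print("rim near",onz("side",s(165,210),.085));print("rim far",onz("side",s(438,120),.085))
# hinge at z=.088 by top
print(onz("top",t(121,527),.088),onz("top",t(50,119),.088))
T=cv2.imread("pics/top0.png");S=cv2.imread("pics/side0.png")
for n,I in(("top",T),("side",S)):
    h=cv2.cvtColor(I,cv2.COLOR_BGR2HSV);m=cv2.inRange(h,(5,80,60),(20,255,255));m=cv2.morphologyEx(m,cv2.MORPH_CLOSE,np.ones((5,5)))
    for c in cv2.findContours(m,0,2)[0]:
        if cv2.contourArea(c)>200:print(n,cv2.boundingRect(c),cv2.approxPolyDP(cv2.convexHull(c),2,True)[:,0].tolist())
x,y=430,195
cv2.imwrite("pics/c3.png",cv2.resize(T[195:270,425:505],None,fx=7,fy=7,interpolation=2))
```

```text
hinge near [0.3919 0.1344 0.0858] 0.002273294806010043
hinge far [0.6287 0.1822 0.0865] 0.0021496462169832116
free near [ 0.4318 -0.0627  0.103 ] 0.0014501267107150642
free far [ 0.6671 -0.0139  0.1017] 0.0011834461902972332
bar far [0.5939 0.002  0.134 ] 0.001983073652509124
bar near [ 0.4922 -0.0189  0.1379] 0.004153229767781791
bot hingenear [0.391  0.1334 0.    ]
bot near [ 0.4337 -0.0661  0.    ]
bot far [ 0.6673 -0.0184  0.    ]
rim near [ 0.4351 -0.0542  0.085 ]
rim far [ 0.6649 -0.0174  0.085 ]
[0.3909 0.1345 0.088 ] [0.6273 0.1823 0.088 ]
top (438, 209, 52, 47) [[476, 209], [489, 245], [463, 255], [449, 253], [438, 221]]
top (531, 69, 42, 41) [[553, 69], [567, 76], [572, 91], [570, 98], [563, 105], [547, 109], [535, 103], [531, 95], [531, 85], [543, 71]]
side (516, 321, 49, 41) [[519, 326], [534, 321], [556, 330], [564, 344], [557, 359], [541, 361], [525, 354], [516, 342]]
side (325, 276, 48, 58) [[357, 276], [372, 287], [370, 316], [344, 333], [326, 318], [325, 288], [340, 279]]
```

View pics/c3.png

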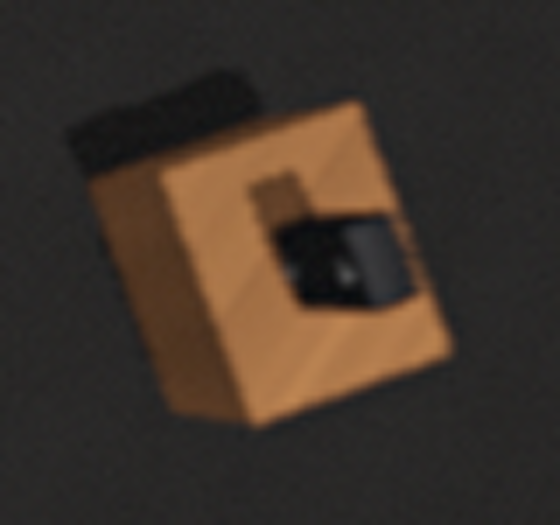

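The c3 crop shows the block's top face with corners (160,172),(362,100),(455,352),(258,428) and the black grip leaning right by perspective, with the slot visible at (285,200).

```bash
cat >> h.py <<'E'
def pose(p,yaw_y):  # tool down, closing axis at world angle yaw_y
    y=np.array([np.cos(yaw_y),np.sin(yaw_y),0]);z=np.array([0,0,-1.]);return np.array(p,float),Rn.from_matrix(np.c_[np.cross(y,z),y,z])
def delta(p,R):
    o,r=obs();print("trans(tool)",r.inv().apply(p-o["ee_pos"]).round(4),"rot",(r.inv()*R).as_rotvec().round(4))
E
python3 - <<'E'
from h import *
np.set_printoptions(precision=4,suppress=True)
t=lambda x,y:(425+(x+.5)/7-.5,195+(y+.5)/7-.5)
Q=np.array([onz("top",t(*a),.082) for a in[(160,172),(362,100),(455,352),(258,428)]]);print(Q)
print("block c",Q.mean(0));
for i in range(4):
    d=Q[(i+1)%4]-Q[i];print(np.linalg.norm(d),np.degrees(np.arctan2(d[1],d[0])))
# side block top corners (c2)
s=lambda x,y:(262+(x+.5)/3.6-.5,170+(y+.5)/3.6-.5)
A=[onz("side",s(*a),.082) for a in[(229,430),(397,424),(303,481)]];print(A,(A[0]+A[1])/2)
delta(*pose([.543,-.0075,.227],np.radians(101.4)))
E
```

```text
[[ 0.4654 -0.2449  0.082 ]
 [ 0.4868 -0.3033  0.082 ]
 [ 0.4154 -0.3289  0.082 ]
 [ 0.3933 -0.2721  0.082 ]]
block c [ 0.4402 -0.2873  0.082 ]
0.062258244166732445 -69.90751687919459
0.07582790903635579 -160.31198847530706
0.06093583348649402 111.25996840124273
0.07707174008335851 20.687048331843453
[array([ 0.3936, -0.2759,  0.082 ]), array([ 0.484 , -0.3073,  0.082 ]), array([ 0.4155, -0.3297,  0.082 ])] [ 0.4388 -0.2916  0.082 ]
trans(tool) [-0.521  -0.4962  0.0005] rot [-0.0016 -0.0004 -0.4988]
```

Careful with the scale: shifts go in units of 25 mm and turns go in units of 0.1 rad. That gives: -0.0434 m is -1.736, -0.0413 m is -1.652, -0.17 rad is -1.7.

```bash
echo '[{"trans":[-1.736,-1.652,0]},{"trans":[-1.736,-1.652,0]},{"trans":[-1.736,-1.652,0]},{"trans":[-1.736,-1.652,0]},{"trans":[-1.736,-1.652,0]},{"trans":[-1.736,-1.652,0]},{"trans":[-1.736,-1.652,0]},{"trans":[-1.736,-1.652,0]},{"trans":[-1.736,-1.652,0]},{"trans":[-1.736,-1.652,0],"turn_vec":[0,0,-1.6]},{"turn_vec":[0,0,-1.7]},{"turn_vec":[0,0,-1.69]}]' > m.json && python3 shift.py m.json 0.06; python3 -c "
from h import *
delta(*pose([.543,-.0075,.227],np.radians(101.4)));print(obs()[0]['joint_pos'])"
```

```text
t: 1.6
ee_pos: [0.4847, 0.097, 0.2271]
ee_rot: [-0.0, -0.101, 0.995, -0.0]
wrist_force: [-0.2, -0.2, 0.3]
gripper_width: 0.06
grip_force: 0.0
trans(tool) [-3.620e-02 -1.141e-01  1.000e-04] rot [-0.0001 -0.0008  0.0032]
[-0.22035439  0.40835902 -0.04722178  1.94094624  0.02638286  0.79371972
  1.49079288]
```

To row units: -0.0571 m is -2.284, -0.057 m is -2.28.

```bash
echo '[{"trans":[-0.72,-2.28,0]},{"trans":[-0.728,-2.284,0]},{}]' > m.json && python3 shift.py m.json
python3 - <<'E'
from h import *
delta(*pose([.543,-.0075,.1395],np.radians(101.4)))
T=bot.camera("top")[:,:,::-1];S=bot.camera("side")[:,:,::-1]
cv2.imwrite("pics/d1.png",np.hstack([cv2.resize(T[60:310,200:440],None,fx=1.6,fy=1.6),cv2.resize(S[90:270,250:430],None,fx=2.22,fy=2.222)]))
E
```

```text
t: 1.98
ee_pos: [0.5441, -0.0122, 0.227]
ee_rot: [0.0, -0.095, 0.995, -0.001]
wrist_force: [-1.3, 1.1, 0.2]
gripper_width: 0.0601
grip_force: 0.0
trans(tool) [0.0001 0.0051 0.0875] rot [-0.0029  0.     -0.0085]
```

View pics/d1.png

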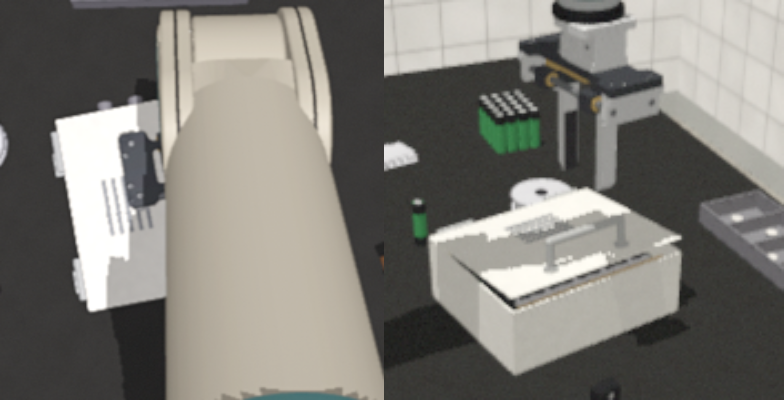

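The picture shows the gripper straddling the handle (bar at ~(585,243) in the right half), with fingers clear of it.

To row units: 0.03 m is 1.2, 0.0275 m is 1.1.

```bash
echo '[{"trans":[0,0.2,1.2]},{"trans":[0,0,1.2]},{"trans":[0,0,1.1]},{}]' > m.json && python3 shift.py m.json; echo '[{},{},{},{},{},{}]' > m.json && python3 shift.py m.json 0 30;python3 -c "
from h import *
delta(*pose([.543,-.0075,.1395],np.radians(101.4)));print(obs()[0]['joint_pos'])"
```

```text
t: 2.58
ee_pos: [0.5395, 0.0004, 0.1384]
ee_rot: [-0.002, -0.101, 0.995, 0.001]
wrist_force: [-0.7, -1.2, 0.1]
gripper_width: 0.0599
grip_force: 0.0
t: 3.32
ee_pos: [0.5431, -0.0073, 0.1404]
ee_rot: [0.001, -0.098, 0.995, -0.003]
wrist_force: [2.2, -11.7, -0.3]
gripper_width: 0.009
grip_force: 30.0
trans(tool) [ 0.0001 -0.0002  0.0009] rot [-0.0068  0.0016 -0.0033]
[-0.02684252  0.59253106 -0.02351333  1.90566129  0.03274386  0.64121208
  1.69394876]
```

Run:
```python
import numpy as np
k=.5;c=np.cos;s=np.sin
def P(th):
    t=k*(th-.08); # cab (y,z); tool z at tilt t: pointing (-s,-c); tool y = (c,-s)
    B=np.array([-.172*c(th)+.038*s(th),.172*s(th)+.038*c(th)]);tz=np.array([-s(t),-c(t)]);ty=np.array([c(t),-s(t)])
    return B-.003*tz,ty,tz
th=.08;D=.126
for i in range(12):
    p,ty,tz=P(th);q,_,_=P(th+D);d=q-p;print(round(th+D,3),"dy %.4f dz %.4f"%(d@ty,d@tz));th+=D
```

```text
0.206 dy 0.0080 dz -0.0207
0.332 dy 0.0093 dz -0.0202
0.458 dy 0.0106 dz -0.0196
0.584 dy 0.0118 dz -0.0189
0.71 dy 0.0129 dz -0.0181
0.836 dy 0.0141 dz -0.0173
0.962 dy 0.0151 dz -0.0164
1.088 dy 0.0161 dz -0.0154
1.214 dy 0.0171 dz -0.0144
1.34 dy 0.0179 dz -0.0133
1.466 dy 0.0187 dz -0.0122
1.592 dy 0.0195 dz -0.0110
```

To row units: -0.0207 m is -0.828, -0.0202 m is -0.808, 0.063 rad is 0.63.

```bash
echo '[{"trans":[0,0.32,-0.828],"turn_vec":[0.63,0,0]},{"trans":[0,0.372,-0.808],"turn_vec":[0.63,0,0]},{"trans":[0,0.424,-0.784],"turn_vec":[0.63,0,0]},{"trans":[0,0.472,-0.756],"turn_vec":[0.63,0,0]},{}]' > m.json && python3 shift.py m.json; python3 -c "
from h import *
print(obs()[0]['joint_pos'],obs()[0]['ee_pos']-[.510,.158,.085])"
```

```text
t: 3.95
ee_pos: [0.5329, 0.0405, 0.2175]
ee_rot: [0.013, -0.098, 0.987, -0.129]
wrist_force: [-0.4, -8.0, 11.5]
gripper_width: 0.0088
grip_force: 30.0
[-0.42279058  0.4919796   0.18015838  1.87801014  0.24236249  0.81001273
  1.33651615] [ 0.02294324 -0.11747699  0.13248029]
```

```bash
echo '[{"trans":[0,0.516,-0.724],"turn_vec":[0.63,0,0]},{"trans":[0,0.564,-0.692],"turn_vec":[0.63,0,0]},{"trans":[0,0.604,-0.656],"turn_vec":[0.63,0,0]},{"trans":[0,0.644,-0.616],"turn_vec":[0.63,0,0]},{"trans":[0,0.684,-0.576],"turn_vec":[0.63,0,0]},{"trans":[0,0.716,-0.532],"turn_vec":[0.63,0,0]},{"trans":[0,0.748,-0.488],"turn_vec":[0.63,0,0]},{"trans":[0,0.78,-0.44],"turn_vec":[0.63,0,0]},{}]' > m.json && python3 shift.py m.json
python3 - <<'E'
from h import *
o=obs()[0];print(o['joint_pos'],o['ee_pos']-[.510,.158,.085])
T=bot.camera("top")[:,:,::-1];S=bot.camera("side")[:,:,::-1]
cv2.imwrite("pics/d2.png",np.hstack([cv2.resize(T[60:310,200:440],None,fx=1.6,fy=1.6),cv2.resize(S[90:270,250:430],None,fx=2.22,fy=2.222)]))
E
```

```text
t: 5.08
ee_pos: [0.4988, 0.2095, 0.2586]
ee_rot: [0.037, -0.095, 0.924, -0.368]
wrist_force: [-4.0, 5.0, 8.7]
gripper_width: 0.009
grip_force: 30.0
[-1.00610592  0.69738812  0.30172629  1.634219    0.46355525  1.28694203
  0.80723102] [-0.01118822  0.05154635  0.17359506]
```

View pics/d2.png

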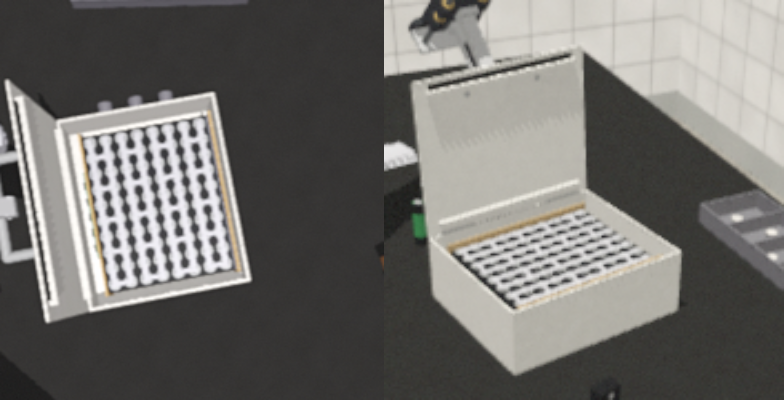

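The door stands just past upright (d2: door edge (430,85)–(580,50) in right half). The gap to the right of the tan board is visible in the left half around (215,120)–(243,275).

To row units: -0.04 m is -1.6, -0.03 m is -1.2.

```bash
echo '[{},{},{}]' > m.json && python3 shift.py m.json 0.021; echo '[{"trans":[0,0,-1.2]},{"trans":[0,0,-1.6]},{"trans":[0,0,-1.6]},{}]' > m.json && python3 shift.py m.json
python3 - <<'E'
from h import *
o=obs()[0];print(o['wrist_force'])
T=sum(bot.camera("top")[:,:,::-1].astype(float) for _ in range(4))/4;S=sum(bot.camera("side")[:,:,::-1].astype(float) for _ in range(4))/4
np.save("T.npy",T);np.save("S.npy",S)
a=cv2.resize(T[110:245,315:365],None,fx=4.4,fy=4.4,interpolation=0)
b=cv2.resize(S[195:270,295:395],None,fx=5.5,fy=5.5,interpolation=0)
I=np.zeros((600,800,3));I[:a.shape[0],:a.shape[1]]=a;I[:b.shape[0],240:240+b.shape[1]]=b
cv2.imwrite("pics/g.png",I)
E
```

```text
t: 5.55
ee_pos: [0.4997, 0.2061, 0.2585]
ee_rot: [0.037, -0.092, 0.925, -0.367]
wrist_force: [-0.2, -1.0, 0.5]
gripper_width: 0.0206
grip_force: 0.0
t: 6.05
ee_pos: [0.4851, 0.2829, 0.3395]
ee_rot: [0.038, -0.093, 0.925, -0.365]
wrist_force: [-0.0, -0.7, -1.3]
gripper_width: 0.0209
grip_force: 0.0
[-0.01417946 -0.67915693 -1.34552032][ WARN:0@6.705] global loadsave.cpp:1063 imwrite_ Unsupported depth image for selected encoder is fallbacked to CV_8U.
```

View pics/g.png

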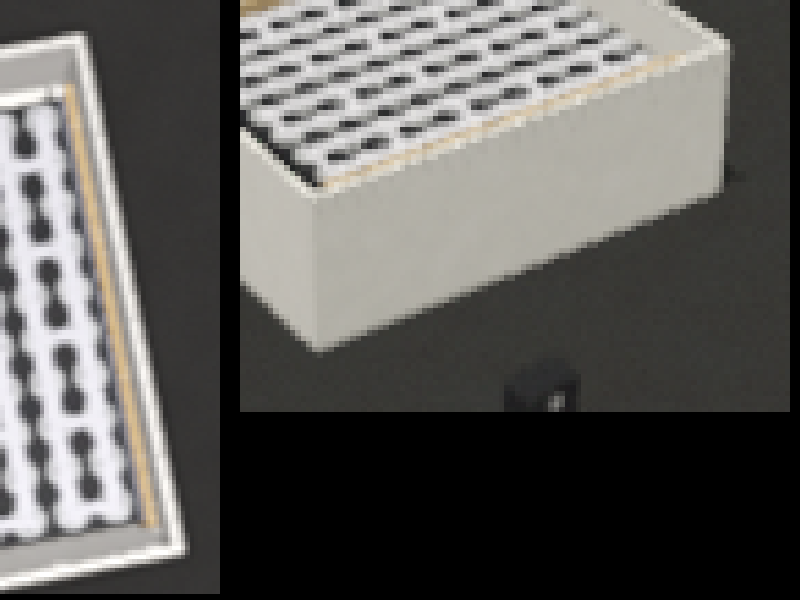

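Crop g shows the tan board edge, a grey strip (the gap and inner wall face) and the bright white rim on the handle side running (85,40)–(180,550) in the left part. I'll measure with profiles across it.

Run:
```python
from h import *
np.set_printoptions(precision=4,suppress=True)
T=np.load("T.npy").astype(np.float32)
H=np.array([.510,.158]);
def run(yaw,z,us):
    X=np.array([np.cos(yaw),np.sin(yaw)]);Y=np.array([-X[1],X[0]])
    v=np.arange(-.212,-.174,.0005);out=[]
    for u in us:
        w=np.c_[H+u*X+v[:,None]*Y,np.full(len(v),z)];p=proj("top",w).astype(np.float32)
        out.append(cv2.remap(T,p[:,0:1],p[:,1:2],cv2.INTER_LINEAR)[:,0])
    return v,np.array(out)
us=np.arange(-.105,.106,.01);yaw=.1997
v,o=run(yaw,.085,us);g=o.mean(2)
# outer edge: half level crossing per u
e=[]
for r in g:
    k=np.argmax(r>120);e.append(v[k-1]+(120-r[k-1])/(r[k]-r[k-1])*.0005)
f=np.polyfit(us,e,1);print("outer edge",f,np.std(e-np.polyval(f,us)))
yaw+=f[0];v,o=run(yaw,.085,np.arange(-.08,.081,.004))
print("yaw",yaw)
for a,b in zip(v[::2],o.mean(0)[::2]):print("%.4f"%a,b.round(0))
S=np.load("S.npy").astype(np.float32)
```

```text
outer edge [ 0.0013 -0.2019] 7.737345119981593e-05
yaw 0.20104905908254597
-0.2120 [52. 53. 54.]
-0.2110 [52. 53. 54.]
-0.2100 [52. 53. 54.]
-0.2090 [52. 53. 54.]
-0.2080 [51. 52. 53.]
-0.2070 [50. 51. 52.]
-0.2060 [48. 49. 50.]
-0.2050 [48. 48. 50.]
-0.2040 [55. 56. 58.]
-0.2030 [78. 80. 82.]
-0.2020 [116. 119. 121.]
-0.2010 [159. 162. 165.]
-0.2000 [196. 200. 203.]
-0.1990 [219. 223. 226.]
-0.1980 [229. 233. 236.]
-0.1970 [221. 225. 227.]
-0.1960 [200. 203. 205.]
-0.1950 [175. 178. 180.]
-0.1940 [155. 159. 162.]
-0.1930 [145. 153. 161.]
-0.1920 [143. 161. 174.]
-0.1910 [145. 173. 192.]
-0.1900 [145. 183. 207.]
-0.1890 [144. 186. 212.]
-0.1880 [143. 181. 206.]
-0.1870 [141. 167. 188.]
-0.1860 [140. 150. 164.]
-0.1850 [135. 134. 141.]
-0.1840 [124. 117. 119.]
-0.1830 [114. 108. 108.]
-0.1820 [118. 114. 113.]
-0.1810 [136. 133. 133.]
-0.1800 [162. 159. 159.]
-0.1790 [188. 185. 185.]
-0.1780 [210. 205. 206.]
-0.1770 [226. 220. 222.]
-0.1760 [236. 230. 232.]
-0.1750 [241. 235. 237.]
-0.1740 [242. 236. 237.]
```

```bash
echo '[{"trans":[0,0,-0.4],"turn_vec":[-1.5,0,0]},{"trans":[0,0,-0.4],"turn_vec":[-1.5,0,0]},{"turn_vec":[-1.5,0,0]},{"turn_vec":[-1.5,0,0]},{"turn_vec":[-1.5,0,0]},{}]' > m.json && python3 shift.py m.json 0.06; python3 -c "
from h import *
delta(*pose([.4395,-.289,.35],np.radians(110.3)));print(obs()[0]['joint_pos'])"
```

```text
t: 7.2
ee_pos: [0.4838, 0.2884, 0.3549]
ee_rot: [0.001, -0.096, 0.995, -0.004]
wrist_force: [-0.2, -0.0, -0.1]
gripper_width: 0.06
grip_force: 0.0
trans(tool) [ 0.1534 -0.5584  0.0092] rot [-0.0079  0.0004 -0.1627]
[-0.68486803  0.38700804  0.13683489  1.5800007  -0.04739421  1.18010932
  1.22246788]
```

```bash
echo '[{"trans":[0.612,-2.232,0],"turn_vec":[-0.08,0,0]},{"trans":[0.612,-2.232,0]},{"trans":[0.612,-2.232,0]},{"trans":[0.612,-2.232,0]},{"trans":[0.612,-2.232,0]},{"trans":[0.612,-2.232,0]},{"trans":[0.612,-2.232,0]},{"trans":[0.612,-2.232,0]},{"trans":[0.612,-2.232,0]},{"trans":[0.612,-2.232,0]},{"trans":[0,0,1.2],"turn_vec":[0,0,-1.63]},{}]' > m.json && python3 shift.py m.json; python3 -c "
from h import *
delta(*pose([.4395,-.289,.24],np.radians(110.3)));print(obs()[0]['joint_pos'])"
```

```text
t: 8.7
ee_pos: [0.4423, -0.2825, 0.3212]
ee_rot: [-0.003, -0.18, 0.984, 0.003]
wrist_force: [0.6, 0.4, 1.0]
gripper_width: 0.0602
grip_force: 0.0
trans(tool) [ 0.0046 -0.0056  0.0811] rot [ 0.0066 -0.0048  0.0083]
[ 0.27069452  0.36740039  0.345635    1.73314465 -0.13881888  1.07325722
  2.59591627]
```

To row units: 0.05 m is 2, 0.03 m is 1.2, 0.008 rad is 0.08.

```bash
echo '[{"trans":[0.184,-0.224,1.2],"turn_vec":[0.066,-0.048,0.08]},{"trans":[0,0,2]},{},{}]' > m.json && python3 shift.py m.json; python3 -c "
from h import *
delta(*pose([.4395,-.289,.12],np.radians(110.3)))
T=bot.camera('top')[:,:,::-1];S=bot.camera('side')[:,:,::-1]
cv2.imwrite('pics/e1.png',np.hstack([cv2.resize(T[150:300,400:540],None,fx=2.8,fy=2.8),cv2.resize(S[180:330,280:420],None,fx=2.8,fy=2.8)]))"
```

```text
t: 9.2
ee_pos: [0.4423, -0.2911, 0.2452]
ee_rot: [0.004, -0.177, 0.984, -0.003]
wrist_force: [-0.4, -0.8, 0.8]
gripper_width: 0.0598
grip_force: 0.0
trans(tool) [0.0026 0.0037 0.1251] rot [-0.0062  0.0062  0.0008]
```

View pics/e1.png

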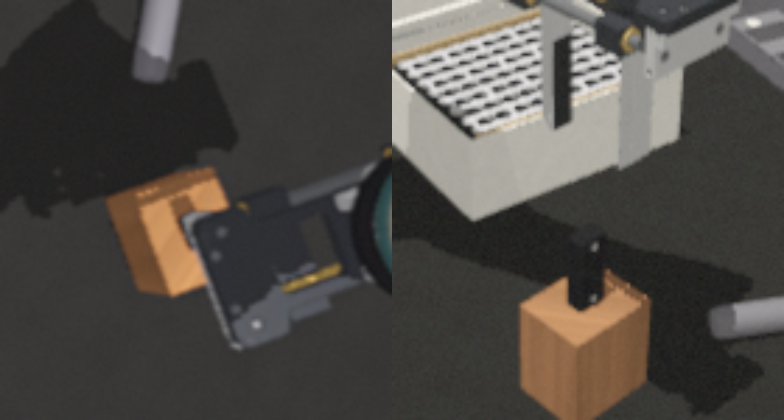

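The fingers straddle the grip (e1: grip at (585,265) in the right half), so I descend.

```bash
echo '[{"trans":[0.06,0.08,1.8]},{"trans":[0,0,1.8]},{"trans":[0,0,1.4]},{},{}]' > m.json && python3 shift.py m.json;python3 -c "
from h import *
delta(*pose([.4395,-.289,.12],np.radians(110.3)))"; echo '[{},{},{},{},{}]' > m.json && python3 shift.py m.json 0 25;python3 -c "
from h import *
delta(*pose([.4395,-.289,.12],np.radians(110.3)))"
```

```text
t: 9.93
ee_pos: [0.4407, -0.2912, 0.1203]
ee_rot: [0.004, -0.176, 0.984, -0.003]
wrist_force: [0.6, 0.3, -1.0]
gripper_width: 0.0601
grip_force: 0.0
trans(tool) [0.0003 0.0025 0.0003] rot [-0.0071  0.007  -0.0002]
t: 10.55
ee_pos: [0.4389, -0.2894, 0.1183]
ee_rot: [0.002, -0.176, 0.984, -0.001]
wrist_force: [-0.6, 0.2, 3.2]
gripper_width: 0.0158
grip_force: 25.0
trans(tool) [-0.0007  0.0001 -0.0017] rot [-0.0024  0.0045  0.    ]
```

To row units: -0.045 m is -1.8, -0.04 m is -1.6.

```bash
echo '[{"trans":[0,0,-0.8]},{"trans":[0,0,-1.2]},{"trans":[0,0,-1.6]},{"trans":[0,0,-1.8]},{},{}]' > m.json && python3 shift.py m.json - 40;python3 -c "
from h import *
delta(*pose([.549,-.0334,.25],np.pi/2+.201))"
```

```text
t: 11.3
ee_pos: [0.4381, -0.2895, 0.2527]
ee_rot: [0.003, -0.176, 0.984, -0.001]
wrist_force: [-0.4, -0.0, -1.8]
gripper_width: 0.0159
grip_force: 40.0
trans(tool) [-0.1929  0.2017  0.0029] rot [-0.0031  0.0048  0.1533]
```

To row units: 0.04 m is 1.6, -0.038 m is -1.52, 0.08 rad is 0.8.

```bash
echo '[{"trans":[-0.8,0.8,0]},{"trans":[-1.52,1.6,0]},{"trans":[-1.52,1.6,0]},{"trans":[-1.52,1.6,0]},{"trans":[-1.52,1.6,0]},{"trans":[-0.836,0.868,0]},{"turn_vec":[-0.03,0.048,0.8]},{"turn_vec":[0,0,0.733]},{},{}]' > m.json && python3 shift.py m.json;python3 -c "
from h import *
delta(*pose([.549,-.0334,.22],np.pi/2+.201));print(obs()[0]['joint_pos'])"
```

```text
t: 12.55
ee_pos: [0.5489, -0.0339, 0.2525]
ee_rot: [-0.001, -0.101, 0.995, -0.001]
wrist_force: [0.1, -0.1, -1.9]
gripper_width: 0.0159
grip_force: 40.0
trans(tool) [-0.0002  0.0005  0.0325] rot [-0.001  -0.0012  0.0009]
[-0.22578761  0.47531996  0.35077443  1.77464941 -0.19625222  0.92695186
  1.98035722]
```

To row units: 0.02 m is 0.8, 0.0155 m is 0.62.

```bash
echo '[{"trans":[0,0,0.8]},{"trans":[0,0,0.62]},{},{},{}]' > m.json && python3 shift.py m.json
python3 - <<'E'
from h import *
delta(*pose([.549,-.0334,.217],np.pi/2+.201))
T=sum(bot.camera("top")[:,:,::-1].astype(float) for _ in range(3))/3;S=sum(bot.camera("side")[:,:,::-1].astype(float) for _ in range(4))/4
np.save("T2.npy",T);np.save("S2.npy",S)
a=cv2.resize(T[60:310,240:440],None,fx=1.4,fy=1.4,interpolation=0)
b=cv2.resize(S[165:255,300:390],None,fx=5.5,fy=5.5,interpolation=0)
I=np.zeros((500,800,3));I[:a.shape[0],:a.shape[1]]=a;I[:b.shape[0],290:290+b.shape[1]]=b[:500]
cv2.imwrite("pics/g2.png",I.astype(np.uint8))
o,r=obs();tip=o["ee_pos"]+r.apply([0,0,.1155]);print(tip,proj("side",tip),proj("top",tip))
E
```

```text
t: 13.18
ee_pos: [0.55, -0.0341, 0.2186]
ee_rot: [0.001, -0.1, 0.995, -0.001]
wrist_force: [-0.6, -0.6, -2.0]
gripper_width: 0.0157
grip_force: 40.0
trans(tool) [0.0008 0.0008 0.0016] rot [-0.0016  0.0019 -0.0001]
[ 0.54967595 -0.03405725  0.10262666] [[346.80171863 208.75906798]] [[342.9557867  174.17721212]]
```

View pics/g2.png

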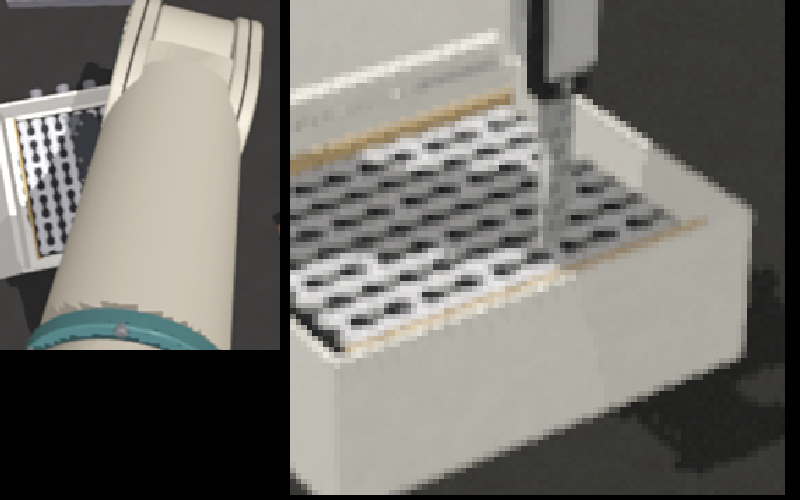

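The g2 picture shows the blade hanging over the board/rim line at the gap, tip near (553,255) in the crop, i.e. about pixel (348,211). I'll resolve the tip and the rim by numbers.

Run:
```python
from h import *
S=np.load("S.npy");S2=np.load("S2.npy")
for r in range(202,222):
    print(r," ".join("%3d"%x for x in S2[r,340:356].mean(1))," | "," ".join("%3d"%x for x in (S2[r,340:356,2]-S2[r,340:356,0]))," | "," ".join("%3d"%x for x in S[r,340:356].mean(1)))
```

```text
202 129 116 110 107 113 142 135 124 109 115 137 146 143 142 138 125  |    2   1   1   1   2   4   3   3   3   2   3   2   1   2   2   2  |  194 164 167 152 154 136 147 178 188 194 204 216 216 204 194 189
203  92  31  35  54 101 150 120 123 113 128 121 117 109 110 103  98  |    2   0   0  -2   1   3   3   3   3   3   3   2   1   1   4   3  |  135  47  50  81 145 196 210 221 215 210 195 163 164 142 156 141
204 119  92  96 114 140 169 130 125 126 125  95  29  33  52  74  99  |    1   0   1   0   2   3   3   4   3   3   3   0  -2   0   1   0  |  195 157 164 190 205 218 212 204 191 170 109  46  50  80 130 168
205 145 135 137 142 144 161 130 112 120 116 103  87  93 114 125 135  |    1   1   1   1   1   3   4   2   3   3   3   2   2   0   1   1  |  227 215 214 210 197 174 152 143 155 133 121 147 158 189 203 212
206 146 143 137 125 109 137 125 110 121 118 127 133 135 147 137 119  |    2   2   1   3   2   2   3   3   2   2   1   1   1   1   1   1  |  216 218 212 169 111  40  50  68 109 163 200 211 211 215 208 187
207 117 111 103  94 101 151 129 125 126 131 139 142 142 135 107  46  |    1   2 
[... 2279 characters left out ...]
  11  11  11  11  10  |  198 207 206 196 180 171 174 172 167 172 172 171 173 174 173 168
219 202 196 176 174 170 168 173 174 171 173 174 174 170 169 169 170  |   10  10  10  12  11  11  12  11  10  10  12  11  11  11  11  11  |  201 194 173 172 170 167 173 171 169 172 173 172 172 174 173 172
220 176 174 174 174 172 169 174 173 173 174 173 173 170 169 169 169  |   10  10  11  11  12  10  11  11  10  11  11  11  11  10  10  11  |  174 173 173 173 171 168 172 172 172 172 173 172 171 173 173 172
221 176 176 172 174 174 171 173 174 173 174 174 174 173 169 168 169  |    9  10  10  12  11  11  11  11  10  11  11  11  11  11  11  11  |  175 174 171 173 172 170 173 173 172 172 172 172 173 172 172 172
```

Run:
```python
from h import *
S=np.load("S.npy").astype(np.float32)
H=np.array([.510,.158]);yaw=.201;X=np.array([np.cos(yaw),np.sin(yaw)]);Y=np.array([-X[1],X[0]])
v=np.arange(-.214,-.178,.001)
o=np.array([cv2.remap(S,p[:,:1].copy(),p[:,1:].copy(),cv2.INTER_LINEAR)[:,0] for u in np.arange(-.09,.09,.003) for p in [proj("side",np.c_[H+u*X+v[:,None]*Y,np.full(len(v),.085)]).astype(np.float32)]])
for a,b in zip(v,o.mean(0)):print("%.3f"%a,b.round(0),int(b[2]-b[0]))
p=proj("side",[[*(H-.195*Y),.085],[*(H-.196*Y),.085]]);print("px per mm v",p[1]-p[0])
o,r=obs();d=o["ee_pos"][:2]-H;print("tool u,v",d@X,d@Y)
```

```text
-0.214 [166. 175. 177.] 10
-0.213 [166. 175. 177.] 10
-0.212 [166. 175. 177.] 10
-0.211 [166. 175. 177.] 11
-0.210 [166. 174. 177.] 11
-0.209 [166. 175. 177.] 11
-0.208 [168. 176. 179.] 11
-0.207 [171. 180. 182.] 11
-0.206 [176. 185. 187.] 11
-0.205 [182. 191. 194.] 12
-0.204 [187. 197. 200.] 13
-0.203 [190. 201. 206.] 15
-0.202 [191. 204. 210.] 18
-0.201 [190. 205. 212.] 22
-0.200 [187. 204. 213.] 26
-0.199 [182. 202. 213.] 31
-0.198 [177. 199. 212.] 35
-0.197 [173. 196. 210.] 37
-0.196 [171. 194. 208.] 36
-0.195 [174. 195. 207.] 33
-0.194 [181. 197. 208.] 27
-0.193 [190. 202. 211.] 21
-0.192 [199. 207. 214.] 14
-0.191 [206. 211. 216.] 9
-0.190 [210. 213. 217.] 6
-0.189 [211. 213. 215.] 4
-0.188 [209. 210. 212.] 2
-0.187 [203. 204. 205.] 2
-0.186 [194. 195. 196.] 1
-0.185 [181. 182. 183.] 1
-0.184 [166. 167. 168.] 1
-0.183 [151. 151. 152.] 1
-0.182 [136. 137. 138.] 1
-0.181 [127. 128. 128.] 1
-0.180 [122. 123. 123.] 1
-0.179 [123. 125. 125.] 2
px per mm v [0.2261361  0.17023846]
tool u,v 0.000438933434801711 -0.19595979671582323
```

Careful with the scale: shifts go in units of 25 mm and turns go in units of 0.1 rad. That gives: 0.008 m is 0.32, 0.006 m is 0.24.

```bash
echo '[{"trans":[0,0,0.32]},{"trans":[0,0,0.24]},{}]' > m.json && python3 shift.py m.json; for i in 1 2 3; do echo '[{"trans":[0,0,0.08]},{}]' > m.json && python3 shift.py m.json | egrep 'pos|wrist'; done;python3 -c "
from h import *
delta(*pose([.549,-.0334,.197],np.pi/2+.201));print(obs()[0]['moment'])"
```

```text
t: 13.9
ee_pos: [0.549, -0.0339, 0.2032]
ee_rot: [-0.0, -0.1, 0.995, -0.001]
wrist_force: [0.0, 1.1, -0.7]
gripper_width: 0.0161
grip_force: 40.0
ee_pos: [0.5495, -0.034, 0.2019]
wrist_force: [-0.5, 1.1, -1.0]
ee_pos: [0.5495, -0.034, 0.1999]
wrist_force: [-0.6, -0.4, -1.2]
ee_pos: [0.5494, -0.0339, 0.1978]
wrist_force: [-0.2, -0.0, -0.3]
trans(tool) [0.0003 0.0006 0.0008] rot [-0.0012  0.0003 -0.0001]
[ 0.05718847 -0.03806639  0.00147115]
```

```bash
for i in 1 2 3 4 5; do echo '[{"trans":[0,0,0.08]},{}]' > m.json && python3 shift.py m.json | egrep 'pos|wrist'; done
```

```text
ee_pos: [0.5494, -0.0339, 0.1958]
wrist_force: [0.8, -0.1, -0.5]
ee_pos: [0.5494, -0.034, 0.1938]
wrist_force: [-0.4, -0.2, -0.6]
ee_pos: [0.5494, -0.034, 0.1918]
wrist_force: [-0.6, 0.1, -1.2]
ee_pos: [0.5494, -0.034, 0.1898]
wrist_force: [-0.4, -0.0, -0.6]
ee_pos: [0.5494, -0.034, 0.1878]
wrist_force: [-0.2, 0.5, -1.5]
```

```bash
for i in 1 2 3 4 5; do echo '[{"trans":[0,0,0.08]},{}]' > m.json && python3 shift.py m.json | egrep 'pos|wrist'; done
```

```text
ee_pos: [0.5495, -0.034, 0.1858]
wrist_force: [-0.9, 0.3, -1.5]
ee_pos: [0.5494, -0.0338, 0.1838]
wrist_force: [0.3, 0.6, -0.6]
ee_pos: [0.5495, -0.0338, 0.1818]
wrist_force: [-0.2, 1.0, -2.1]
ee_pos: [0.5495, -0.0338, 0.1798]
wrist_force: [0.3, 1.2, -1.4]
ee_pos: [0.5495, -0.0337, 0.1778]
wrist_force: [0.1, 2.3, -1.3]
```

```bash
python3 -c "
from h import *
o=obs()[0];print(o['wrist_force'],o['moment'])";for i in 1 2 3 ; do echo '[{"trans":[0,0,0.08]},{}]' > m.json && python3 shift.py m.json | egrep 'pos|wrist'; done;python3 -c "
from h import *
o=obs()[0];print(o['wrist_force'],o['moment'])"
```

```text
[ 0.11669206  2.27187512 -1.3218729 ] [ 0.76224311  0.00854504 -0.01832985]
ee_pos: [0.5495, -0.0336, 0.1758]
wrist_force: [-0.3, 3.4, -1.7]
ee_pos: [0.5495, -0.0335, 0.1738]
wrist_force: [0.1, 4.7, -0.6]
ee_pos: [0.5495, -0.0335, 0.1718]
wrist_force: [-0.6, 4.7, -0.0]
[-0.55178013  4.74510716 -0.01842625] [1.46255266 0.15678402 0.01721644]
```

```bash
for i in 1 2 ; do echo '[{"trans":[0,0.016,0]},{}]' > m.json && python3 shift.py m.json | egrep 'pos|wrist'; done;python3 -c "
from h import *
o=obs()[0];print(o['wrist_force'],o['moment']);delta(*pose([.5495,-.033,.1718],np.pi/2+.201))"
```

```text
ee_pos: [0.5494, -0.0334, 0.1719]
wrist_force: [-0.1, 4.9, -1.2]
ee_pos: [0.5494, -0.0334, 0.1719]
wrist_force: [0.5, 4.0, -2.5]
[ 0.46363123  3.99274436 -2.47546007] [ 1.1823196  -0.01802283 -0.02183004]
trans(tool) [-0.0002  0.0003  0.0001] rot [-0.0015  0.0006 -0.0002]
```

```bash
for i in 1 2 3 ; do echo '[{"trans":[0,0.02,0]},{},{}]' > m.json && python3 shift.py m.json | egrep 'pos|wrist'; done;python3 -c "
from h import *
o=obs()[0];print(o['wrist_force'],o['moment']);delta(*pose([.5495,-.033,.1718],np.pi/2+.201))"
```

```text
ee_pos: [0.5493, -0.0333, 0.172]
wrist_force: [0.8, 1.6, -1.7]
ee_pos: [0.5494, -0.033, 0.1722]
wrist_force: [-0.2, -0.3, 0.2]
ee_pos: [0.5492, -0.0318, 0.172]
wrist_force: [0.2, 0.3, -0.1]
[ 0.17524428  0.31858532 -0.12141904] [-0.00325321  0.04114024  0.0028072 ]
trans(tool) [-0.0001 -0.0012  0.0002] rot [-0.0014  0.0007 -0.0001]
```

```bash
for i in 1 2 3 4 5 6; do echo '[{"trans":[0,0,0.08]},{}]' > m.json && python3 shift.py m.json | egrep 'pos|wrist'; done;python3 -c "
from h import *
o=obs()[0];print(o['wrist_force'],o['moment'])"
```

```text
ee_pos: [0.549, -0.0319, 0.1698]
wrist_force: [0.2, -0.3, -2.0]
ee_pos: [0.5491, -0.0319, 0.1678]
wrist_force: [0.3, -0.6, -1.6]
ee_pos: [0.5491, -0.0319, 0.1659]
wrist_force: [0.3, -0.1, -1.5]
ee_pos: [0.5492, -0.0319, 0.1639]
wrist_force: [1.1, -0.5, -1.7]
ee_pos: [0.5492, -0.032, 0.1619]
wrist_force: [1.0, -1.5, -2.3]
ee_pos: [0.5492, -0.032, 0.1599]
wrist_force: [0.7, -2.2, -1.6]
[ 0.66083597 -2.22364072 -1.63740489] [-0.55951077 -0.24519942 -0.0131671 ]
```

```bash
for i in 1 2; do echo '[{"trans":[0,-0.012,0]},{},{}]' > m.json && python3 shift.py m.json | egrep 'pos|wrist'; done;python3 -c "
from h import *
o=obs()[0];print(o['wrist_force'],o['moment']);delta(*pose([.5491,-.0325,.1559],np.pi/2+.201))"
```

```text
ee_pos: [0.5492, -0.0321, 0.16]
wrist_force: [0.3, -1.6, -2.0]
ee_pos: [0.5492, -0.0322, 0.16]
wrist_force: [-0.3, -0.8, -1.5]
[-0.25400905 -0.79496231 -1.50370429] [-0.25615016 -0.16933105  0.04675959]
trans(tool) [ 0.0001 -0.0003  0.0041] rot [-0.0011  0.0005 -0.    ]
```

```bash
for i in 1 2 3 ; do echo '[{"trans":[0,-0.004,0.06]},{}]' > m.json && python3 shift.py m.json | egrep 'pos|wrist'; done;python3 -c "
from h import *
o=obs()[0];print(o['wrist_force'],o['moment'])"
```

```text
ee_pos: [0.5491, -0.0323, 0.1584]
wrist_force: [2.0, -1.0, -0.9]
ee_pos: [0.5491, -0.0325, 0.1568]
wrist_force: [-0.1, -0.6, -0.9]
ee_pos: [0.5492, -0.0325, 0.1553]
wrist_force: [1.1, -0.2, -1.3]
[ 1.09430027 -0.19211049 -1.33700931] [-0.05613195 -0.11049034  0.01390959]
```

```bash
for i in 1 2 3 ; do echo '[{"trans":[0,0,0.04]},{}]' > m.json && python3 shift.py m.json | egrep 'pos|wrist'; done;python3 -c "
from h import *
o=obs()[0];print(o['wrist_force'],o['moment'])"
```

```text
ee_pos: [0.5493, -0.0324, 0.1544]
wrist_force: [1.2, 0.7, -1.2]
ee_pos: [0.5494, -0.0324, 0.1535]
wrist_force: [-0.8, 0.0, 1.3]
ee_pos: [0.5494, -0.0324, 0.1525]
wrist_force: [0.6, 1.2, 1.5]
[0.56063673 1.18202711 1.4930103 ] [ 0.3771121   0.06008876 -0.04895318]
```

```bash
for i in 1 2 ; do echo '[{"trans":[0,0.008,0.04]},{}]' > m.json && python3 shift.py m.json | egrep 'pos|wrist'; python3 -c "
from h import *
o=obs()[0];print(o['wrist_force'],o['moment'])"; done
```

```text
ee_pos: [0.5494, -0.0324, 0.1515]
wrist_force: [-0.6, 2.3, 2.0]
[-0.60778428  2.28536523  2.04608366] [ 0.48015943 -0.01735123  0.02677075]
ee_pos: [0.5494, -0.0323, 0.1505]
wrist_force: [0.1, 2.0, 2.5]
[0.13858686 2.00741175 2.48253322] [ 0.37034236 -0.02971988 -0.01274559]
```

```bash
for i in 1 2 ; do echo '[{"trans":[0,0.016,0]},{},{}]' > m.json && python3 shift.py m.json | egrep 'pos|wrist'; python3 -c "
from h import *
o=obs()[0];print(o['wrist_force'],o['moment'])"; done
```

```text
ee_pos: [0.5494, -0.0322, 0.1505]
wrist_force: [0.3, -0.1, 1.7]
[ 0.27230256 -0.11799473  1.73019313] [ 0.01776713 -0.18036272  0.03139249]
ee_pos: [0.5494, -0.0321, 0.1505]
wrist_force: [1.1, -1.4, 1.1]
[ 1.13008321 -1.3988906   1.09626984] [-0.53995201 -0.39513969 -0.02075367]
```

To row units: 0.001 m is 0.04, -0.0003 m is -0.012.

```bash
echo '[{"trans":[0,-0.012,0.04]},{},{}]' > m.json && python3 shift.py m.json
python3 - <<'E'
from h import *
o=obs()[0];print(o['wrist_force'],o['moment']);delta(*pose([.5494,-.0321,.15],np.pi/2+.201))
T=bot.camera('top')[:,:,::-1];S=bot.camera('side')[:,:,::-1]
cv2.imwrite('pics/f.png',np.hstack([cv2.resize(T[:,100:500],None,fx=.95,fy=.95),S[10:390,200:600]]))
o=obs()[0];print(o['wrist_force'],o['moment'])
E
```

```text
t: 24.9
ee_pos: [0.5492, -0.0321, 0.1495]
ee_rot: [0.0, -0.1, 0.995, -0.001]
wrist_force: [1.0, -2.5, 1.7]
gripper_width: 0.0158
grip_force: 40.0
[ 0.97286844 -2.46062873  1.6989867 ] [-0.71718663 -0.32881317  0.07308929]
trans(tool) [-0.0002 -0.     -0.0005] rot [-0.0018  0.0008 -0.0003]
[ 1.2563696  -2.99048124  1.49032821] [-0.77187719 -0.35653055 -0.01291709]
```

View pics/f.png

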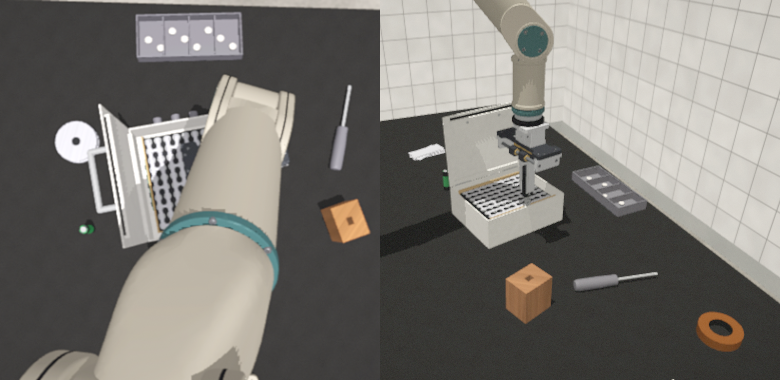

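The picture shows the door standing open, the gauge standing in the gap, the block empty and the bystanders in place. I'll balance the sideways force.

```bash
for i in 1 2; do echo '[{"trans":[0,-0.012,0]},{},{}]' > m.json && python3 shift.py m.json|egrep 'pos|wrist'; done
python3 - <<'E'
from h import *
for i in range(3):
    bot.camera('top');o=obs()[0];print(o['wrist_force'],o['moment'])
E
```

```text
ee_pos: [0.5492, -0.0321, 0.1495]
wrist_force: [1.5, -2.5, 1.8]
ee_pos: [0.5492, -0.0322, 0.1495]
wrist_force: [0.2, -2.4, 2.4]
[ 0.53233126 -1.40146985  1.47471571] [-0.4654458  -0.38313115  0.03545374]
[ 1.54334685 -1.51838663  2.12582624] [-0.44906289 -0.2898897  -0.02100144]
[ 1.03501381 -0.92194141  1.85506957] [-0.52265655 -0.27800357 -0.02171157]
```

```bash
echo '[{"trans":[0,-0.012,0.028]},{},{},{}]' > m.json && python3 shift.py m.json|egrep 'pos|wrist'
python3 - <<'E'
from h import *
for i in range(4):
    bot.camera('top');o=obs()[0];print(o['wrist_force'],o['moment'])
E
```

```text
ee_pos: [0.5492, -0.0322, 0.1488]
wrist_force: [0.3, 0.9, 3.3]
[0.45392914 0.5037331  3.87086401] [ 0.14804573 -0.08991491 -0.03685997]
[0.27928528 0.29398826 3.8086991 ] [ 0.14593146 -0.09241193 -0.0241948 ]
[-0.5393334   0.58015583  3.68234703] [ 0.22272087 -0.06461059 -0.00460782]
[-0.03617544  0.6496841   3.52862471] [ 0.23735598 -0.06210085  0.05914908]
```

```bash
python3 -c "
from workcell import bot
print(bot.finish_job())"
```

```text
the job is handed in; nothing more can be done
None
```

I handed the job in at about 26 s with the door standing open just past upright. The gauge is still held upright in the gap, with its tip about 52 mm below the rim. It drags about 5 N with almost no sideways push, and the last picture shows the other things on the bench in place; the final verdict was not shown to me.

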